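Line up a watch case's hinge for its pin

TASK

The dark wooden watch case is waiting for a hinge pin, which a colleague will push in while you hold the lid. First pick up the loose brass hinge pin and lay it down in the empty left half of the black felt tray, alongside the watch and wholly inside the rim, so that it cannot roll away. Then take the case's lid out of the peg rack, keep it upright with its grey lining towards the front of the case, and lower it gently until its two knuckles sit in the gaps between the three knuckles on the case's back wall and all the holes line up; finish while still holding it there, without letting go, and do not push the case out of its place or disturb the watch.

Things in the scene. Friction and masses are not known exactly. Their poses are not given: they have to be found in the camera images.
- pin_center (a point): Middle of the loose brass hinge pin, a straight round rod 180 mm long and 8 mm thick with a low domed head 12 mm across at one end, lying on the table behind the case, about 0.075 kg. The point lies on the rod's axis, half-way along it, about 5 mm above what the rod lies on. The rod runs along this point's y axis, head at +y.
- pin_head (a point): The pin's head end: on the rod's axis, 92 mm from pin_center along +y.
- pin_tip (a point): The pin's plain end: on the rod's axis, 88 mm from pin_center along -y.
- felt_tray: Black felt-lined tray at the right, fixed to the table, 275 mm (x) by 300 mm (y). Origin at the centre of its underside, z up, +x away from the robot, +y left. Felt floor 5 mm above the origin; rim all round 10 mm wide, 19 mm high. A wrist watch lies along x in the right half (y about -80 mm); the left half (y above 0) is empty.
- rack: Pale wooden peg rack at the left, fixed: base 90 x 164 mm, 12 mm high; the lid stands on the base between its two middle pairs of pegs, which reach 62 mm above the table. Origin at the centre of its underside.
- lid_center (a point): Centre of the lid's panel: loose, dark wood, 180 mm wide (y), 115 mm high (z), 12 mm thick (x), 0.24 kg, upright in the rack (leaning up to 2 degrees). -x is the side with the grey lining. Upper edge 57.5 mm above this point, axis of the knuckle holes 69.5 mm below it, bottom of the knuckles 79.5 mm below it. The upper 40 mm of both faces is free to be gripped from above.
- lid_knuckle_left (a point): Centre of the hole at the outer end of the lid's left knuckle (two knuckles hang below the panel, each 20 mm thick and 40 mm long with an 11 mm hole): 55 mm along the lid's +y and 69.5 mm below lid_center. Axes as lid_center's.
- lid_knuckle_right (a point): The same on the lid's right knuckle: 55 mm along the lid's -y and 69.5 mm below lid_center.
- case: Dark wooden watch case: open box lined grey with two cushions, 140 mm deep (x), 190 mm wide (y), rim 70 mm high, 1.5 kg, loose on the table. Origin at the centre of its underside; +x points to its back, -x to its front (brass catch plate), z up. The hinge is on its back wall.
- case_hinge (a point): Middle of the case's hinge axis, which runs along y 76.5 mm above the table. Three knuckles, 20 mm thick, 26 mm long, 11 mm holes, centred at y = -70, 0, +70 mm; between them two 44 mm gaps, each over a V-shaped cove in which a lid knuckle rests with its hole in line. With the lid seated upright, lid_center is 69.5 mm straight above this point with the same axes.
- watch_center (a point): Centre of the wrist watch's case, 10 mm high, lying in the right half of the tray; leave it alone.

How it is judged:
By the outcome, as a careful person would: the job done as asked, in the order asked, and still so for the second after the job is handed in, while the arm keeps its last pose, push and grip.
It also fails if it takes over 58 s, if anything falls off the work surface, if the arm or the gripper's body presses on something with over 40 N, if the wrist force passes 120 N, or if a joint passes its speed limit or range.

ROBOT

A 6-joint arm with a two-finger parallel gripper is mounted at the origin on a cart in front of the work surface, level with it; the furniture and walls round the work are solid. World frame = base frame: x ahead of the robot, y to its left, z up, the work surface at z = 0. Lengths are in m, angles in rad, forces in N, time in s.
With the tool pointing down it reaches from about 0.35 to 0.8 m from the base axis. Payload 7.3 kg.
Tool frame: the origin (TCP) lies at the very end of the fingers, on their centre line; the grasp point (between the pads) lies 19 mm behind it; z points along the fingers, y is the line along which they close (so a half turn about z gives the same grasp; the last joint's range is limited). The gripper opens to 85 mm and grips with 20 to 120 N. Pads are 22 mm wide; open, the fingers measure 114 mm over their backs; the gripper's body (76 mm by 85 mm) begins 54 mm behind the grasp point. The pads swing forward as they close: fully open they stand 13 mm farther back than shut.
Start: joints at [-1.307, 0.342, 1.524, -0, 1.275, -0.146], TCP at [0.209, -0.482, 0.231] pointing down, gripper open.
Joint ranges: [-2.53, 2.53], [-0.77, 2.02], [0.04, 2.7], [-1, 4.14], [0.28, 2.66], [-3.11, 3.11]. Speed limits (rad/s): [2.57, 2.57, 3.14, 3.14, 3.14, 3.14].

INTERFACE

Orientations are given as a unit quaternion [x, y, z, w].
In Python, from workcell import bot, cams, nets gives the robot as it stands. Calls block until the motion is done:
- bot.move_to(position, orientation): joint-space move of the TCP to a pose.
- bot.move_l(position, orientation=None, vel=0.15, max_force=None): straight line of the TCP; orientation=None keeps the orientation; vel is the mean speed in m/s. With max_force (N) it stops when the force on the tool has changed by that much, and returns True; else False.
- bot.move_joints(angles): joint-space move.
- bot.set_gripper(opening): finger opening in m; the grip force is fixed at half the most; returns when the fingers have stopped.
- bot.hold(seconds).
- bot.inverse_kinematics(position, orientation): joint angles nearest the present ones, or None.
- bot.read_state(): the state.
- cams.capture(name): name is "scene" or "top" or "wrist"; returns a dict with "image" (480x640x3 uint8, red, green, blue), "intrinsics" (3x3 intrinsics, pixels), "xyz" and "orientation" of the camera in the world; the wrist camera has in their place "mount" (4x4, takes a point from camera to tool coordinates, whose origin is the TCP and whose axes are the flange's). Camera axes: x right, y down, z forward; pixel columns grow to the right and rows downward; lengths in m; the calibration is good to about 2 mm. A picture is of the moment at which its call begins: read the wrist's pose just before it. There is no depth.
A pose or a line that the arm cannot do raises bot.Unreachable and nothing moves.
- bot.sign_off(): hands the job in; it is judged then, once.
Trained networks look in the newest picture that a camera, given by its name, has taken for a name from the list of things; names that differ only in an ending like _2 or _b are one class to them, and where a whole thing is asked for, a point or a joint stands for the part that bears it (a point fixed in the world has none). Each returns a list of dicts, best first, with "confidence" (0 to 1); they miss things now and then, are a little off and sometimes report something else, mostly with a low value. They report only what shows in the picture. A call takes as long as a camera call.
- nets.regions_of(name, camera): "mask" (480x640 bool, what is visible of it) and "box" ([left, top, right, bottom] in pixels, round what is visible of it).
The state is a dict: "time": time; "joint_positions": joint angles; "dq": joint speeds; "tau": joint torques, N m; "tcp_pos": TCP position; "eef_rot": TCP orientation; "wrist_force": force on the tool from outside, world axes, zero at the start; "ft_torque": the same for the moment, N m; "finger_gap": finger opening in m; "finger_force": force on a finger pad.
Only numpy, scipy, OpenCV 4.12 (cv2) and the standard library are available. Lean on these libraries where they do the work, as an engineer would, in place of code of your own. Each camera call takes 0.05 s, during which the arm holds its last target. There are 200 camera calls.

## Working session

There is one attempt and no reset: what is moved stays moved. The work goes in short steps, each a Python script; the robot and the scene stay as the last script left them, time stands still between calls to the robot, and variables do not carry over. Pictures are saved under pics/ and viewed, at most 10 in all, crops included, and the job is handed in when it is done.

```bash
mkdir -p pics; ls
python3 - <<'E'
from workcell import bot,cams,nets
import cv2,numpy as np
for n in ["scene","top"]:
    c=cams.capture(n); cv2.imwrite(f"pics/{n}0.png",c["image"][:,:,::-1])
    print(n,c["intrinsics"],c["xyz"],c["orientation"])
    for k in ["pin_center","felt_tray","rack","lid_center","case","watch_center"]:
        print(k,[(r["confidence"],r["box"]) for r in nets.regions_of(k,n)[:2]])
c=cams.capture("wrist");print(c["mount"],c["intrinsics"])
print(bot.read_state())
E
```

```text
pics
scene [[476.18933338   0.         321.41341841]
 [  0.         476.18933338 234.09717761]
 [  0.           0.           1.        ]] [0.10674075 0.66943938 1.12559007] [-0.26002929  0.90148042 -0.3337479   0.09126965]
pin_center [(0.71, [277.7, 233.1, 295.2, 283.6])]
felt_tray [(0.72, [314.7, 150.4, 430.7, 238.9])]
rack [(0.83, [246.3, 348.9, 315.5, 410.5])]
lid_center [(0.7, [242.9, 324.2, 304.5, 397.4])]
case [(0.93, [305.9, 228.4, 388.1, 313.1])]
watch_center [(0.81, [357.5, 167.5, 415.4, 196.8])]
top [[473.85030181   0.         316.91499673]
 [  0.         473.85030181 241.50062623]
 [  0.           0.           1.        ]] [ 0.43479936 -0.05423731  1.1876396 ] [-0.70050736  0.71035725 -0.04821066  0.04855677]
pin_center [(0.66, [268.9, 206.6, 333.5, 234.4])]
felt_tray [(0.56, [387.8, 201.6, 517.1, 315.5])]
rack [(0.64, [135.7, 276.2, 210.7, 321.7]), (0.59, [266.8, 204.7, 336.4, 230.3])]
lid_center [(0.89, [114.0, 287.6, 208.5, 310.0])]
case [(0.97, [276.5, 262.9, 359.3, 324.8])]
watch_center [(0.85, [472.7, 213.8, 488.1, 302.6])]
[[-2.29241654e-03 -9.53785767e-01 -3.004787
[... 353 characters left out ...]
{'time': 0.75, 'joint_positions': array([-1.30697681e+00,  3.41975360e-01,  1.52410186e+00, -2.04616495e-05,
        1.27539925e+00, -1.45973752e-01]), 'dq': array([ 0.00061007, -0.00112887, -0.00024619,  0.00043074, -0.00015372,
       -0.00139772]), 'tau': array([-1.09310691e-03, -4.33496583e+01, -2.46253842e+01, -1.76233416e-04,
        3.41198001e-04, -3.59738095e-06]), 'tcp_pos': array([ 0.20920215, -0.48153619,  0.23133366]), 'eef_rot': array([ 9.79081413e-01,  2.03468875e-01, -6.34986073e-06,  5.85684475e-05]), 'wrist_force': array([0.87946547, 1.27664748, 0.20840163]), 'ft_torque': array([ 0.02689708, -0.06130098,  0.03148539]), 'finger_force': 0.0, 'finger_gap': 0.08552626031924584}
```

Run:
```python
import cv2
t=cv2.imread("pics/top0.png")[180:340,90:530]; cv2.imwrite("pics/top0c.png",cv2.resize(t,(800,291),interpolation=cv2.INTER_CUBIC))
```

```text
(no output)
```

View pics/scene0.png

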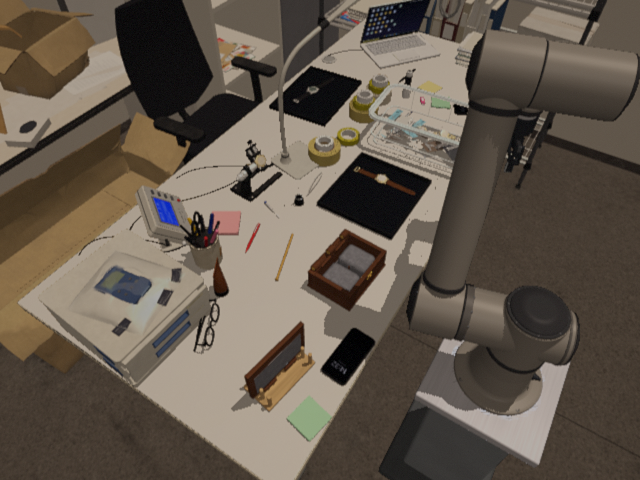

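View pics/top0.png

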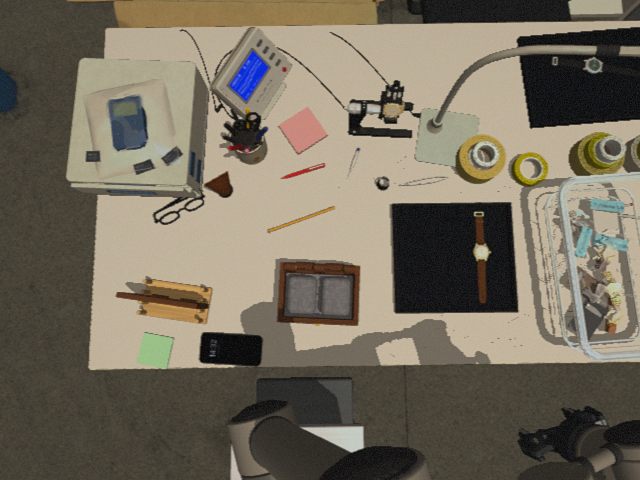

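The scene shows the case centrally, tray right, and lid in the rack at left. In top0 the pin runs from (268,231) to (334,207), the tray spans columns 393–518 and rows 203–313, and the lid's top edge runs from about (117,295) to (208,303). Next I'll take wrist views.

```bash
cat > h.py <<'E'
from workcell import bot,cams,nets
import cv2,numpy as np,pickle
from scipy.spatial.transform import Rotation as Ro
def down(yaw): return (Ro.from_euler('z',yaw)*Ro.from_euler('x',np.pi)).as_quat()
def cap(n,save=None):
    s=bot.read_state(); c=cams.capture(n)
    if n=="wrist":
        T=np.eye(4);T[:3,:3]=Ro.from_quat(s["eef_rot"]).as_matrix();T[:3,3]=s["tcp_pos"]; T=T@c["mount"]
    else:
        T=np.eye(4);T[:3,:3]=Ro.from_quat(c["orientation"]).as_matrix();T[:3,3]=c["xyz"]
    v=dict(img=c["image"],K=c["intrinsics"],T=T)
    if save: cv2.imwrite(f"pics/{save}.png",c["image"][:,:,::-1]); pickle.dump(v,open(f"pics/{save}.pkl","wb"))
    return v
def w(v,px,z):
    px=np.atleast_2d(np.asarray(px,float)); d=np.c_[px,np.ones(len(px))]@np.linalg.inv(v["K"]).T@v["T"][:3,:3].T
    o=v["T"][:3,3]; return o+d*((z-o[2])/d[:,2])[:,None]
def p(v,X):
    X=np.atleast_2d(X); c=(X-v["T"][:3,3])@v["T"][:3,:3]; u=c@v["K"].T; return u[:,:2]/u[:,2:]
def look(pt,tz,yaw):  # tcp so the wrist camera's axis hits pt
    R=Ro.from_quat(down(yaw)).as_matrix(); c=R@np.array([.0756,.0015,-.142])+[0,0,tz]; d=R@np.array([-.3005,-.0004,.9538])
    q=c+d*((pt[2]-c[2])/d[2]); return [pt[0]-q[0],pt[1]-q[1],tz]
def line(v,name,cam,z):
    r=nets.regions_of(name,cam)
    if not r: return None
    ys,xs=np.nonzero(r[0]["mask"]); P=w(v,np.c_[xs,ys],z)[:,:2]
    (c,s,a)=cv2.minAreaRect(P.astype(np.float32)*1000); return r[0]["confidence"],r[0]["box"],c,s,a
E
python3 - <<'E'
from h import *
v=cap("top","top1")
print("pin",w(v,[[268,231],[334,207]],.005).round(3).tolist())
print("tray",w(v,[[393,203],[518,203],[393,313],[518,313]],.019).round(3).tolist())
print("case",w(v,[[278,262],[359,264],[278,324]],.07).round(3).tolist())
print("lid",w(v,[[117,295],[208,303]],.149).round(3).tolist())
pc=w(v,[[301,219]],.005)[0]; hc=w(v,[[320,266]],.077)[0]; lc=w(v,[[162,299]],.149)[0]
for nm,pt,tz,yaw in [("wlid",lc,.27,0),("whinge",hc,.2,0),("wpin",pc,.12,np.radians(110))]:
    bot.move_to(look(pt,tz,yaw),down(yaw)); cap("wrist",nm); 
    k={"wlid":"lid_center","whinge":"case","wpin":"pin_center"}[nm]
    v=pickle.load(open(f"pics/{nm}.pkl","rb")); print(nm,line(v,k,"wrist",pt[2]),bot.read_state()["time"])
a=[cv2.imread(f"pics/{n}.png") for n in("wlid","whinge","wpin")]
cv2.imwrite("pics/m.png",cv2.resize(np.hstack(a[:2]),(800,300)))
E
```

```text
pin [[0.626, 0.068, 0.005], [0.686, -0.099, 0.005]]
tray [[0.691, -0.248, 0.019], [0.687, -0.562, 0.019], [0.417, -0.238, 0.019], [0.413, -0.542, 0.019]]
case [[0.541, 0.038, 0.07], [0.534, -0.154, 0.07], [0.396, 0.038, 0.07]]
lid [[0.466, 0.383, 0.149], [0.446, 0.184, 0.149]]
wlid (0.58, [171.6, 186.8, 420.3, 269.6], (468.4573974609375, 294.31744384765625), (176.06483459472656, 40.807151794433594), 81.02163696289062) 3.75
whinge (0.94, [186.9, 201.5, 445.6, 389.7], (478.90643310546875, -58.77002716064453), (184.47940063476562, 152.88783264160156), 86.4908218383789) 5.2
wpin (0.78, [309.1, 102.7, 327.5, 351.1], (655.3872680664062, -17.580299377441406), (11.367619514465332, 179.702392578125), 19.836517333984375) 6.8833
```

View pics/wlid.png

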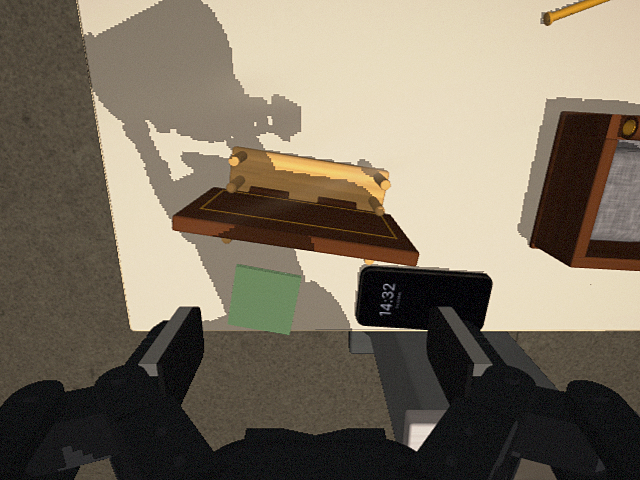

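View pics/whinge.png

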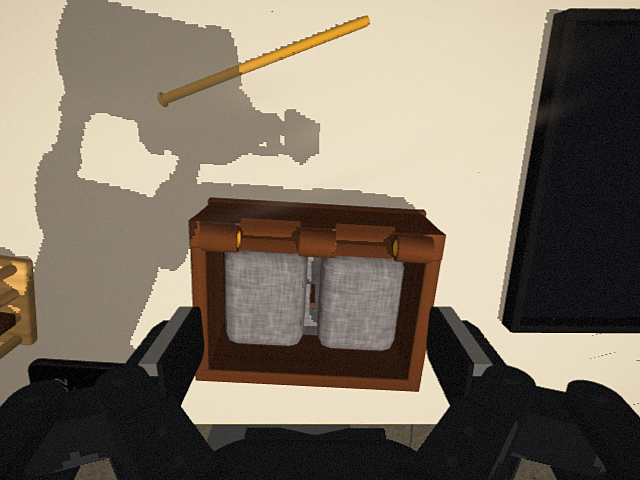

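View pics/wpin.png

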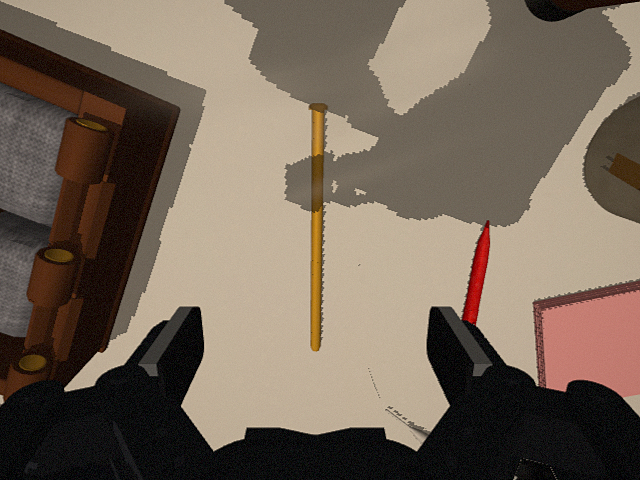

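The wrist views show:
- **Lid:** the top strip runs from (173,222) to (417,258). The gold-inlaid back faces +x, so the lining faces front as needed.
- **Hinge:** the brass holes at the inner ends of the outer case knuckles are at about (239,240) and (396,248).
- **Pin:** the head is at (318,105) and the tip at (316,349).

I'll now measure the lid and hinge from colours, and pick the pin.

Run:
```python
from h import *
v=pickle.load(open("pics/whinge.pkl","rb")); hsv=cv2.cvtColor(v["img"],cv2.COLOR_RGB2HSV)
print("gold hsv",hsv[240,239],hsv[248,396],"wood",hsv[236,215])
g=((hsv[...,0]>16)&(hsv[...,0]<32)&(hsv[...,1]>150)&(hsv[...,2]>70)).astype(np.uint8); g[:215]=0;g[270:]=0;g[:,:190]=0;g[:,450:]=0
n,l,st,c=cv2.connectedComponentsWithStats(g)
for i in range(1,n):
    if st[i,4]>8: print(st[i],c[i],w(v,[st[i,:2]+(st[i,2:4]-1)/2],.0765)[0].round(4))
v=pickle.load(open("pics/wlid.pkl","rb")); hsv=cv2.cvtColor(v["img"],cv2.COLOR_RGB2HSV)
for x in(185,240,300,360,410): print(x,[(y,int(v["img"][y,x,0]))for y in range(205+(x-173)*33//245,240+(x-173)*36//245,2)])
pc=np.array([.6554,-.0176]); q=down(np.radians(109.8))
bot.set_gripper(.04)
bot.move_to([*pc,.06],q); bot.move_l([*pc,.003],q,.1,max_force=8)
bot.set_gripper(0.0); s=bot.read_state(); print(s["time"],s["tcp_pos"],s["finger_gap"],s["finger_force"])
bot.move_l([*pc,.10],q,.15); s=bot.read_state(); print(s["time"],s["finger_gap"],s["finger_force"])
cap("wrist","held"); print(nets.regions_of("pin_center","wrist")[0]["box"])
```

```text
gold hsv [ 19 206 245] [ 19 198 126] wood [ 11 180 109]
[236 231   5  17  61] [238.3442623  238.59016393] [ 0.5287 -0.0051  0.0765]
[393 240   5  16  67] [395.01492537 247.59701493] [ 0.5221 -0.1189  0.0765]
185 [(206, 125), (208, 42), (210, 44), (212, 44), (214, 47), (216, 48), (218, 103), (220, 116), (222, 120), (224, 111), (226, 119), (228, 117), (230, 118), (232, 124), (234, 143), (236, 135), (238, 184), (240, 242)]
240 [(214, 137), (216, 54), (218, 52), (220, 45), (222, 53), (224, 43), (226, 61), (228, 66), (230, 61), (232, 65), (234, 64), (236, 66), (238, 64), (240, 65), (242, 137), (244, 140), (246, 134), (248, 138)]
300 [(222, 37), (224, 58), (226, 44), (228, 43), (230, 44), (232, 40), (234, 50), (236, 65), (238, 64), (240, 61), (242, 60), (244, 64), (246, 59), (248, 41), (250, 249), (252, 236), (254, 236), (256, 236)]
360 [(230, 42), (232, 106), (234, 51), (236, 48), (238, 48), (240, 48), (242, 33), (244, 91), (246, 115), (248, 113), (250, 109), (252, 113), (254, 116), (256, 116), (258, 144), (260, 238), (262, 234), (264, 238), (266, 254)]
410 [(236, 237), (238, 244), (240, 241), (242, 48), (244, 39), (246, 46), (248, 42), (250, 46), (252, 96), (254, 111), (256, 113), (258, 110), (260, 116), (262, 120), (264, 110), (266, 142), (268, 68), (270, 14), (272, 49)]
8.8833 [ 0.6559817  -0.0176472   0.00392221] 0.004279297158294822 58.991376757621765
9.6833 0.004040427776177562 58.80073606967926
[298.4, 65.5, 332.7, 438.5]
```

Run:
```python
from h import *
v=pickle.load(open("pics/wlid.pkl","rb"))
e=w(v,[[173,223.5],[418,259.5]],.149); print("lid ends",e.round(4).tolist(),np.linalg.norm(e[0]-e[1]),e.mean(0),np.degrees(np.arctan2(-(e[0]-e[1])[0],(e[0]-e[1])[1])))
t=np.array([.554,-.3275]); q=down(np.radians(178))
bot.move_to([*t,.10],q); print(bot.move_l([*t,.0095],q,.07,max_force=5),bot.read_state()["tcp_pos"])
bot.hold(.2); bot.set_gripper(.03); bot.hold(.2); bot.move_l([*t,.16],q,.2)
v=cap("wrist","pinplaced"); print(line(v,"pin_center","wrist",.009),bot.read_state()["time"])
```

```text
lid ends [[0.4675, 0.3834, 0.149], [0.4397, 0.2084, 0.149]] 0.17717246196942033 [0.45359195 0.29586301 0.149     ] -9.000078364842947
False [ 0.55431031 -0.32772041  0.0100665 ]
(0.75, [307.3, 92.1, 321.2, 321.4], (550.99609375, -329.1563415527344), (10.6759614944458, 180.01388549804688), 87.83648681640625) 14.4917
```

View pics/pinplaced.png

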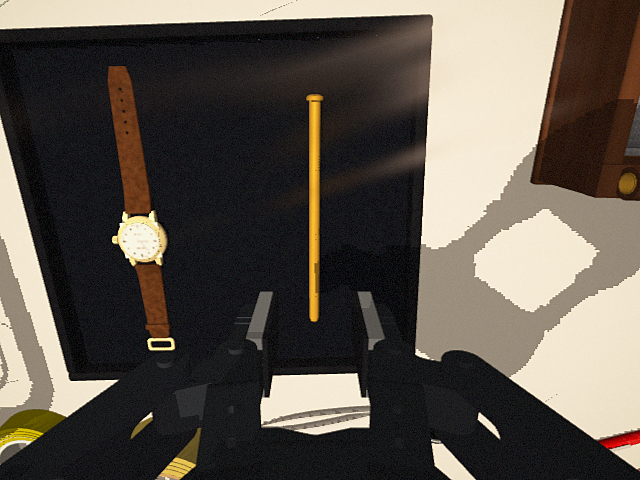

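The pin lies along the left half of the tray, from (315,98) to (314,320), well inside the rim. The watch is undisturbed. Next, a close look along the lid's top edge.

Run:
```python
from h import *
y=np.radians(81); c=np.array([.4536,.2959,.149])
t=look(c,.26,y); bot.set_gripper(.05)
s=bot.read_state()["tcp_pos"]
bot.move_to(t,down(y)); v=cap("wrist","wlid2"); print(line(v,"lid_center","wrist",.149),bot.read_state()["time"],t)
cv2.imwrite("pics/wlid2c.png",cv2.resize(cv2.imread("pics/wlid2.png")[60:440,220:420],(300,570)))
for r in range(120,380,25): print(r,v["img"][r,290:350:3,0].tolist())
```

```text
(0.71, [304.6, 94.0, 326.0, 346.7], (452.86114501953125, 297.4298095703125), (177.83872985839844, 13.021170616149902), 80.45470428466797) 17.2917 [np.float64(0.452866061475418), np.float64(0.30017652287638735), 0.26]
120 [119, 112, 116, 118, 135, 138, 88, 123, 72, 75, 78, 76, 118, 134, 132, 137, 129, 137, 133, 137]
145 [122, 119, 121, 124, 137, 114, 66, 70, 71, 77, 71, 68, 72, 130, 133, 132, 124, 127, 124, 116]
170 [223, 217, 111, 123, 138, 123, 53, 59, 59, 61, 60, 54, 87, 129, 128, 125, 131, 128, 119, 228]
195 [224, 211, 212, 217, 231, 232, 85, 91, 85, 81, 79, 78, 129, 130, 135, 136, 131, 124, 118, 234]
220 [227, 219, 223, 225, 230, 250, 53, 60, 55, 60, 58, 53, 111, 119, 132, 131, 123, 119, 238, 234]
245 [128, 226, 226, 228, 232, 250, 76, 111, 109, 107, 103, 89, 112, 119, 132, 129, 118, 229, 234, 235]
270 [215, 206, 207, 130, 96, 96, 77, 113, 105, 101, 100, 85, 99, 101, 73, 210, 194, 185, 198, 184]
295 [226, 228, 230, 229, 230, 232, 112, 111, 106, 101, 97, 71, 237, 227, 228, 230, 231, 229, 229, 229]
320 [228, 231, 231, 230, 229, 230, 150, 110, 103, 103, 95, 51, 234, 229, 229, 231, 228, 230, 231, 228]
345 [228, 231, 229, 229, 229, 228, 174, 100, 99, 94, 91, 161, 231, 229, 228, 227, 227, 229, 230, 229]
370 [229, 228, 229, 229, 230, 229, 229, 230, 228, 228, 229, 226, 229, 229, 228, 229, 228, 227, 227, 228]
```

View pics/wlid2.png

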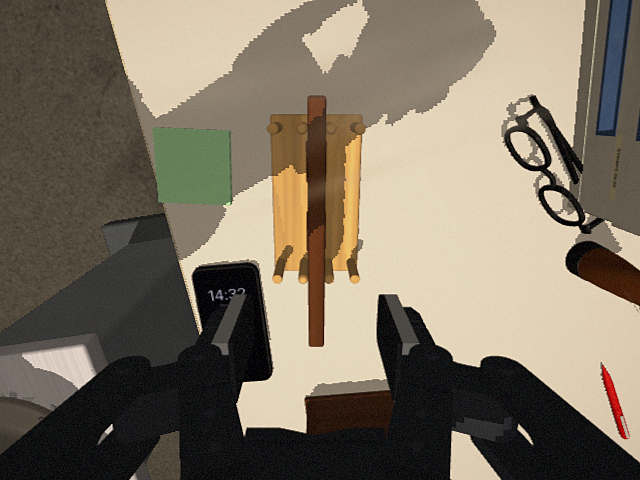

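The lid's top edge runs from (317,95) to (316,347), giving a centre of about (0.453, 0.296) and a yaw of −9.55°. Now I'll grip and lift it.

Run:
```python
from h import *
y=np.radians(80.45); q=down(y); c=[.4529,.2962]
bot.move_l([*c,.20],q,.2); print(bot.move_l([*c,.115],q,.1,max_force=8))
bot.set_gripper(0); s=bot.read_state(); print(s["time"],s["tcp_pos"],s["finger_gap"],s["finger_force"],s["wrist_force"])
bot.move_l([*c,.21],q,.08); bot.move_l([*c,.28],q,.2); s=bot.read_state(); print(s["finger_gap"],s["wrist_force"])
h=[.5254,-.0620]; q=down(np.radians(86.68))
bot.move_to([*h,.28],q); s=bot.read_state();print(s["time"],s["tcp_pos"],s["wrist_force"],s["finger_gap"])
cap("wrist","over"); cap("scene","sover"); cap("top","tover")
a=cv2.imread("pics/over.png"); b=cv2.imread("pics/sover.png")[140:340,260:460]
cv2.imwrite("pics/ov.png",np.hstack([cv2.resize(a,(500,375)),cv2.resize(b,(300,300))[:375] if 0 else cv2.copyMakeBorder(cv2.resize(b,(300,300),interpolation=cv2.INTER_CUBIC),0,75,0,0,cv2.BORDER_CONSTANT)]))
```

```text
False
19.1667 [0.45327744 0.29635155 0.11554947] 0.011475105817527068 59.259100556373596 [0.28801195 1.02400987 3.16369368]
0.011066399404641242 [-0.31789308  0.50779589 -2.11399821]
22.375 [ 0.52535488 -0.06104036  0.27966871] [-0.87257674  0.23777803 -1.94476909] 0.01127018083692946
```

View pics/ov.png

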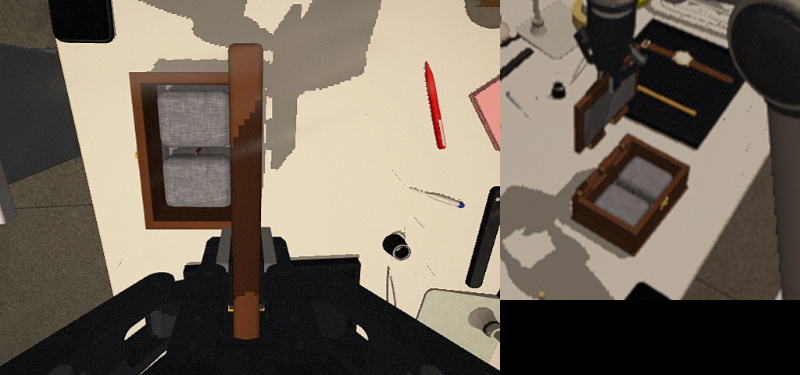

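Run:
```python
from h import *
v=pickle.load(open("pics/over.pkl","rb")); i=v["img"].astype(int)
print("top",[(r,i[r,315,0],i[r,315,2]) for r in range(48,64)]); print("bot",[(r,i[r,315].tolist()) for r in range(424,442,2)])
s=bot.read_state(); z=.149+s["tcp_pos"][2]-.1155; print(s["tcp_pos"],z)
for zz in (z,z-.003): print(w(v,[[315,55],[315,433]],zz).round(4).tolist())
print("cols",[(c,i[200,c,0]) for c in range(286,342,3)])
```

```text
top [(48, np.int64(134), np.int64(109)), (49, np.int64(135), np.int64(109)), (50, np.int64(134), np.int64(105)), (51, np.int64(140), np.int64(112)), (52, np.int64(138), np.int64(108)), (53, np.int64(139), np.int64(112)), (54, np.int64(141), np.int64(112)), (55, np.int64(83), np.int64(60)), (56, np.int64(82), np.int64(43)), (57, np.int64(97), np.int64(43)), (58, np.int64(99), np.int64(47)), (59, np.int64(98), np.int64(44)), (60, np.int64(107), np.int64(54)), (61, np.int64(112), np.int64(49)), (62, np.int64(124), np.int64(61)), (63, np.int64(120), np.int64(54))]
bot [(424, [104, 57, 33]), (426, [98, 46, 22]), (428, [106, 59, 32]), (430, [97, 56, 22]), (432, [99, 55, 19]), (434, [69, 42, 34]), (436, [0, 3, 8]), (438, [23, 27, 20]), (440, [10, 15, 15])]
[ 0.52547713 -0.06083162  0.27996683] 0.3134668326487841
[[0.53, 0.0284, 0.3135], [0.5228, -0.092, 0.3135]]
[[0.53, 0.0288, 0.3105], [0.5227, -0.095, 0.3105]]
cols [(286, np.int64(70)), (289, np.int64(70)), (292, np.int64(55)), (295, np.int64(50)), (298, np.int64(69)), (301, np.int64(70)), (304, np.int64(68)), (307, np.int64(68)), (310, np.int64(65)), (313, np.int64(66)), (316, np.int64(68)), (319, np.int64(68)), (322, np.int64(60)), (325, np.int64(61)), (328, np.int64(64)), (331, np.int64(54)), (334, np.int64(37)), (337, np.int64(134)), (340, np.int64(238))]
```

```bash
cat >> h.py <<'E'
def st(t=""):
    s=bot.read_state(); print(t,s["time"],s["tcp_pos"].round(4),s["wrist_force"].round(2),s["ft_torque"].round(2),round(s["finger_gap"],4)); return s
E
python3 - <<'E'
from h import *
q=down(np.radians(86.68)); h=[.5254,-.0624]
bot.move_l([*h,.20],q,.15); bot.hold(.3); s=st("pre")
h=np.array(h)+np.array([.5254,-.0617])-s["tcp_pos"][:2]; print(h)
# seated expected at z=.170
print(bot.move_l([*h,.186],q,.05,max_force=6)); st("a")
print(bot.move_l([*h,.169],q,.02,max_force=4)); st("b")
cap("wrist","seat"); cap("scene","sseat"); cap("top","tseat")
E
```

```text
pre 23.5083 [ 0.5257 -0.0625  0.2007] [ 0.89  0.44 -1.8 ] [-0.03 -0.03  0.02] 0.0108
[ 0.5251076  -0.06162461]
False
a 23.9417 [ 0.5249 -0.0616  0.1855] [ 0.37 -0.28 -2.62] [-0.    0.01  0.02] 0.0112
True
b 24.7083 [ 0.5255 -0.0616  0.1699] [0.65 0.23 4.74] [ 0.18 -0.09 -0.12] 0.0112
```

Contact came at z=0.1699 against an expected seated height of 0.170. I'll verify by picture.

Run:
```python
from h import *
bot.hold(.3); st()
bot.move_l([.5251,-.0616,.1685],None,.01,max_force=4); st("pushed")
v=cap("wrist","seat2"); cap("scene","ss2"); r=nets.regions_of("case","wrist"); print([x["box"] for x in r[:1]])
b=cv2.imread("pics/ss2.png")[190:320,280:410]; a=cv2.imread("pics/seat2.png")
cv2.imwrite("pics/s2.png",np.hstack([cv2.resize(a,(400,300))[:, :],cv2.resize(b,(300,300),interpolation=cv2.INTER_CUBIC)]))
```

```text
25.1583 [ 0.5255 -0.0616  0.1699] [ 0.89 -0.05  4.92] [ 0.15 -0.13 -0.07] 0.0114
pushed 25.4083 [ 0.5257 -0.0615  0.1699] [-0.96  2.07  9.17] [ 0.29  0.33 -0.17] 0.011
[[93.7, 81.2, 296.0, 356.4]]
```

View pics/s2.png

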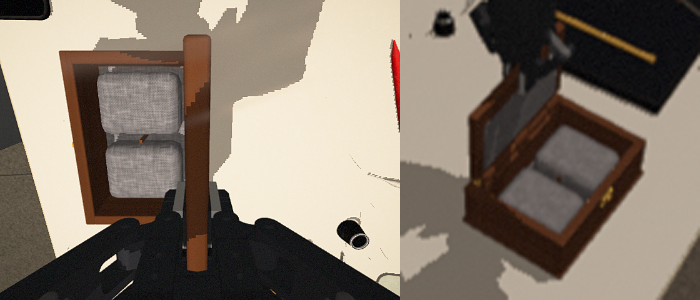

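The lid stands upright in the case's hinge gaps with its lining to the front. Its height matches the seated value and it does not yield under a light push. I'll ease the push and hand in.

Run:
```python
from h import *
p0=bot.read_state()["tcp_pos"]
bot.move_l([.5254,-.0616,.1695],None,.01); bot.hold(.5); st()
print(line(cap("top"),"pin_center","top",.009))
bot.sign_off()
```

```text
26.3167 [ 0.5257 -0.0616  0.1699] [-0.69  0.15  6.57] [ 0.16  0.1  -0.1 ] 0.0113
(0.77, [424.5, 222.7, 429.2, 294.8], (552.6832885742188, -327.1045837402344), (8.345373153686523, 175.83843994140625), 88.2690200805664)
the job is handed in; nothing more can be done
```

The job is handed in at 26 s: the pin lies in the left half of the tray beside the watch, and the gripper still holds the lid upright, seated in the case hinge. The hole alignment is judged from the seated height (within 1 mm of expected), not seen directly.

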